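# Lock the easel's clevis pin with its hitch pin clip

## Robot

A 7-joint arm with a two-finger parallel gripper is mounted at the origin on a cart in front of the work surface, level with it; the furniture and walls round the work are solid. World frame = base frame: x ahead of the robot, y to its left, z up, the work surface at z = 0. Lengths are in m, angles in rad, forces in N, time in s.
With the tool pointing down it reaches from about 0.4 to 0.85 m from the base axis. Payload 10.4 kg.
Tool frame: the origin (TCP) lies between the finger pads; the fingertips stand 25 mm ahead of it and the grasp point (between the pads) lies 6 mm ahead of it; x points along the fingers, y is the direction in which the jaws open and shut, and the axes are right-handed (so a half turn about x gives the same grasp; the last joint's range is limited). The gripper opens to 87 mm and grips with 3 to 60 N. Pads are 19 mm wide; open, the fingers measure 117 mm over their backs; the gripper's body (75 mm by 190 mm) begins 51 mm behind the grasp point.
Start: joints at [1.241, 0.332, -0.065, 1.46, 0.022, 1.35, -0.088], TCP at [0.189, -0.596, 0.248] pointing down, gripper open.
Joint ranges: [-2.6, 2.6], [-0.5, 2.12], [-1.47, 1.34], [0.16, 2.42], [-1.27, 4.41], [0.06, 2.06], [-2.6, 2.6]. Speed limits (rad/s): [2.22, 2.22, 2.79, 2.79, 3.14, 3.14, 3.14].

## Interface

Orientations are given as a unit quaternion [x, y, z, w].
In Python, from bench import r gives the robot as it stands.
- The arm moves only by the shell command python3 -m pendant 'ROWS' [FORCE]. ROWS is JSON, a list of rows, each an object with "translation": the shift along the world's x, y, z in cm, a list of three; "angular": the turn, a rotation vector about the world's x, y, z in degrees, a list of three; "hand": the opening, from -1 (shut) to 1 (fully open). In form: [{"translation": [dx, dy, dz], "angular": [wx, wy, wz], "hand": hand}, ...]. A call has 1 to 20 rows; each row shifts and turns the commanded pose from where the row before left it; what a row does not reach is not made up. A row lasts 1/10 s, in which the tool goes at most 50 mm and 8.59 degrees, less where a joint would pass 70% of its speed; a pose out of reach is approached as far as the arm can. A call is refused whole if a number of a shift passes 5 or a number of a turn 8.59, either way. A call with a gripper value outside its range is refused whole. The fingers move at their own pace and stop on an object; FORCE is the grip in N (left out, the last holds). Time passes only in rows, so rows that do not move let the fingers close. It gives the time, the measured TCP pose, the force and the opening at its end, in the units of the state.
- r.read_state(): the state, without advancing time (a new reading comes with each control period).
- r.camera(name): name is "scene" or "top" or "wrist"; returns the picture (384x512x3 uint8, red, green, blue); there is no depth.
- r.camera_info(name): a dict with "fx", "fy", "cx", "cy" (pixels), "rvec" (rotation vector, rad) and "tvec" (3), from world to camera coordinates, as OpenCV has them; the wrist camera has in their place "mount" (4x4, takes a point from camera to tool coordinates, whose origin is the TCP and whose axes are the tool frame's). Camera axes: x right, y down, z forward; pixel columns grow to the right and rows downward; lengths in m; the calibration is good to about 2 mm. The wrist camera is an equidistant fisheye: a pixel r from the principal point sees the ray r / f radians off the axis. A picture is of the moment at which its call begins: read the wrist's pose just before it. camera_info takes no time and is no camera call.
- r.close_job(): hands the job in, once; it reports no verdict.
Trained networks look in the newest picture that a camera, given by its name, has taken for a name from the list of things; names that differ only in an ending like _2 or _b are one class to them, and where a whole thing is asked for, a point or a joint stands for the part that bears it (a point fixed in the world has none). Each returns a list of dicts, best first, with "confidence" (0 to 1); they miss things now and then, are a little off and sometimes report something else, mostly with a low value. They report only what shows in the picture. A call takes as long as a camera call.
- r.find_in(camera, name): "point" ([row, column] in pixels, amid what is visible of it).
- r.mark_of(camera, name): "point" ([row, column] in pixels: a listed point, or the origin of a listed thing).
The state is a dict: "time": time; "joint_positions": joint angles; "joint_vel": joint speeds; "joint_torque": joint torques, N m; "ee_pos": TCP position; "eef_rot": TCP orientation; "ft_force": force on the tool from outside, world axes, zero at the start; "torque": the same for the moment, N m; "width": finger opening in m.
Only numpy, scipy, OpenCV 4.12 (cv2) and the standard library are available. Lean on these libraries where they do the work, as an engineer would, in place of code of your own. Each camera call takes 0.05 s, during which the arm holds its last target.

## Task

The photo easel's clevis pin has worked its way out: push it by its black head until it is fully home. Then take the orange-handled hitch pin clip out of its wooden parking block and push its straight leg down through the cross-hole in the pin's free end (where along the end it was drilled differs, so feel for it) until the sprung leg snaps round the shank and the clip is fully down, and let go. Leave the bottle, the vial and the stone where they are.

Things in the scene. Friction and masses are not known exactly. Their poses are not given: they have to be found in the camera images.
- easel: small fixed photo easel: 120 x 110 mm grey base, two blue clevis cheeks, black board behind them (115 mm high; 38 to 122 mm along +x, -39 to +59 mm in y). Origin on the table below the middle of the clevis. The clevis pin lies level along the easel's y, 80 mm above the table: black push head at +y, drilled free end at -y. The brass collar of the -y cheek ends at y = -38 mm.
- pin (a joint): how far the steel clevis pin has been pushed along the easel's -y, m: 0 = furthest out, 0.030 = fully home (hard stop). It starts 0 to 8 mm in, about 5 N of friction; it cannot come out of the clevis. It can also roll up to 0.1 rad in its bore. Its free end is a bright 24 mm sleeve with an upright cross-hole (see hole_zone), which clears the cheek only when the pin is home.
- hole_zone (a point): NOT the hole: the middle of the 12 mm stretch on top of the sleeve in which it lies, 89.5 mm above the table; 64 mm from the easel's origin along -y when home. The sleeve's setting differs on each pin, so the hole is up to 6 mm either way along the easel's y. Feel for it: 9 mm wide, chamfered, straight through, amid a 16 x 22 mm flat (19 mm thick). The sleeve ends 21 mm past the hole.
- pin_head (a point): middle of the outer face of the pin's black push head, a 40 mm disc 10 mm thick, axis level, 80 mm above the table. Push it along the easel's -y.
- clip_grip (a point): centre of the clip's orange handle, a block 30 mm (its x) by 16 mm (its y) by 34 mm high; hold it across the 30 mm. The clip stands upright in the block, leg down; z up. Parked, this point is 95 mm above the table. x: from the straight leg towards the sprung leg.
- clip_seat (a point): underside of the clip's nose (22 x 16 mm, the lower 12 mm of the orange part) on the axis of the straight leg, 29 mm below the handle's centre. The nose comes to rest on the flat round the hole's mouth when the clip is fully down.
- clip_tip (a point): round tip of the clip's straight leg (7 mm wire), on its axis, 54.5 mm below the nose. The clip is 100 mm long overall.
- clip_spring (a joint): swing of the sprung leg (6 mm wire on the clip's +x side, bowed to fit the 24 mm shank), rad: 0 at rest, grows outwards. It pinches in to 10 mm from the straight leg's axis, flares to 18 mm at its end, 40 mm below the nose. Passing the shank spreads it 0.12 rad and takes 5 to 15 N downwards; then it snaps back. Either way round will do, the clip's x square to the pin.
- block: fixed wooden parking block for the clip, 70 x 50 mm and 66 mm high on a 92 x 70 mm foot. Origin on the table, below the clip's straight leg; x as the parked clip's x. The legs hang loosely in one slot 29 x 11 mm, 57 mm deep, and the nose rests on the block's top. Lift the clip 60 mm to clear it.
- varnish_bottle: small clear bottle with white cap, 30 mm wide, 69 mm high, standing; bystander. Origin at its foot.
- vial_red: sample vial with red cap, 28 mm wide, 52 mm high, standing; bystander. Origin at its foot.
- stone: grey pebble, 55 x 89 x 40 mm; bystander. Origin at its underside.

How it is judged:
By the outcome, as a careful person would: the job done as asked, in the order asked, and still so for the second after the job is handed in, with the robot touching nothing.
It also fails if it takes over 64 s, if anything falls off the work surface, if the arm or the gripper's body presses on something with over 40 N, if the wrist force passes 120 N, or if a joint passes its speed limit or range.

## Working session

There is one attempt and no reset: what is moved stays moved. The work goes in short steps, Python scripts to look and compute and a shell command to move; the robot and the scene stay as the last step left them, time stands still between calls to the robot, and variables do not carry over. Pictures are saved under pics/ and viewed, and the job is handed in when it is done.

```bash
ls; mkdir -p pics; cat > h.py <<'E'
import numpy as np, cv2
from scipy.spatial.transform import Rotation as R
from bench import r
def save(cam,name):
    im=r.camera(cam); cv2.imwrite(f'pics/{name}.png',cv2.cvtColor(im,cv2.COLOR_RGB2BGR)); return im
def ray(cam,pt,st=None):
    i=r.camera_info(cam); v,u=pt
    if cam!='wrist':
        Rm=R.from_rotvec(i['rvec']).as_matrix(); t=np.array(i['tvec'])
        d=np.array([(u-i['cx'])/i['fx'],(v-i['cy'])/i['fy'],1.]); return -Rm.T@t, Rm.T@d/np.linalg.norm(d)
    st=st or r.read_state(); M=np.array(i['mount'])
    a=np.array([(u-i['cx'])/i['fx'],(v-i['cy'])/i['fy']]); th=np.linalg.norm(a)
    d=np.array([*(a/th*np.sin(th)),np.cos(th)]) if th>0 else np.array([0,0,1.])
    T=R.from_quat(st['eef_rot']).as_matrix()
    return np.array(st['ee_pos'])+T@M[:3,3], T@M[:3,:3]@d
def atz(cam,pt,z,st=None):
    o,d=ray(cam,pt,st); return o+d*(z-o[2])/d[2]
def proj(cam,P,st=None):
    i=r.camera_info(cam); P=np.array(P,float)
    if cam!='wrist':
        c=R.from_rotvec(i['rvec']).as_matrix()@P+np.array(i['tvec']); return (i['fy']*c[1]/c[2]+i['cy'], i['fx']*c[0]/c[2]+i['cx'])
    st=st or r.read_state(); M=np.array(i['mount']); T=R.from_quat(st['eef_rot']).as_matrix()
    c=M[:3,:3].T@(T.T@(P-np.array(st['ee_pos']))-M[:3,3]); q=np.linalg.norm(c[:2]); th=np.arctan2(q,c[2])
    return (i['fy']*th*c[1]/q+i['cy'], i['fx']*th*c[0]/q+i['cx'])
def tri(*rays):
    A=0;b=0
    for o,d in rays:
        P=np.eye(3)-np.outer(d,d); A=A+P; b=b+P@o
    x=np.linalg.solve(A,b); return x,[np.linalg.norm((np.eye(3)-np.outer(d,d))@(x-o)) for o,d in rays]
E
python3 - <<'E'
from h import *
st=r.read_state(); print({k:np.round(v,3) for k,v in st.items()})
Z=dict(easel=0,hole_zone=.0895,pin_head=.08,clip_grip=.095,clip_seat=.066,block=0,varnish_bottle=0,vial_red=0,stone=0)
for c in ('scene','top','wrist'): save(c,c+'0')
for n in Z:
    rs=[]
    for c in ('scene','top','wrist'):
        for m in r.mark_of(c,n)[:2]:
            p=m['point']; print(n,c,np.round(p,1),round(m['confidence'],2),np.round(atz(c,p,Z[n]),3))
print(r.read_state()['time'])
for c in('scene','top'): print(ray(c,(192,256)))
E
```

```text
pics
{'time': np.float64(0.0), 'joint_positions': array([ 1.241,  0.333, -0.065,  1.461,  0.022,  1.35 , -0.089]), 'joint_vel': array([-0.   , -0.001, -0.   ,  0.001, -0.001, -0.002, -0.001]), 'joint_torque': array([ 0.0000e+00, -6.2325e+01,  2.5000e-02, -3.8990e+01, -6.1000e-02,
        4.0000e-02,  0.0000e+00]), 'ee_pos': array([ 0.189, -0.595,  0.247]), 'eef_rot': array([-0.699, -0.109,  0.699, -0.108]), 'ft_force': array([ 0.582,  1.491, -0.072]), 'torque': array([ 0.009, -0.009,  0.053]), 'width': np.float64(0.087)}
easel scene [241.8 228.6] 0.68 [ 0.302 -0.262  0.   ]
easel scene [199.1 232.2] 0.65 [ 0.459 -0.098  0.   ]
easel top [194.  191.6] 0.56 [ 0.457 -0.089  0.   ]
easel top [186.2 288.7] 0.36 [ 0.474 -0.338  0.   ]
hole_zone scene [171.  242.2] 0.56 [ 0.473 -0.125  0.09 ]
hole_zone top [190.1 201.5] 0.87 [ 0.458 -0.128  0.09 ]
hole_zone top [184.4 293.4] 0.65 [ 0.469 -0.342  0.09 ]
pin_head scene [164.5 212.9] 0.64 [ 0.461 -0.015  0.08 ]
pin_head top [193.3 158.4] 0.53 [ 0.453 -0.025  0.08 ]
pin_head top [132.4 335.6] 0.28 [ 0.593 -0.446  0.08 ]
clip_grip scene [194.6 3
[... 656 characters left out ...]
]
varnish_bottle top [184.9 291.8] 0.52 [ 0.477 -0.346  0.   ]
varnish_bottle wrist [39.1 66. ] 0.98 [ 0.305 -0.267  0.   ]
vial_red scene [231.5 375.7] 0.54 [ 0.593 -0.478  0.   ]
vial_red scene [175.1 240.6] 0.45 [0.593 0.012 0.   ]
vial_red top [132.6 336.8] 0.7 [ 0.612 -0.466 -0.   ]
stone scene [274.5 313.7] 0.88 [ 0.344 -0.483  0.   ]
stone scene [196.3 306. ] 0.39 [ 0.623 -0.23   0.   ]
stone top [234.6 348.8] 0.97 [ 0.349 -0.487  0.   ]
stone wrist [ 38.1 213.3] 0.83 [ 0.345 -0.492  0.   ]
1.5
(array([-0.27795193, -0.94131487,  0.55000485]), array([ 0.63467126,  0.64436055, -0.42660506]))
(array([ 0.37120024, -0.26085685,  0.98711189]), array([ 0.08976838,  0.00665841, -0.99594041]))
```

```bash
python3 - <<'E'
import cv2
for n,(a,b,c,d) in dict(scene0=(120,300,170,400),top0=(90,290,130,380)).items():
    im=cv2.imread(f'pics/{n}.png')[a:b,c:d]; im=cv2.resize(im,None,fx=3,fy=3,interpolation=cv2.INTER_CUBIC); cv2.imwrite(f'pics/{n}z.png',im); print(im.shape)
E
```

```text
(540, 690, 3)
(600, 750, 3)
```

View pics/scene0z.png

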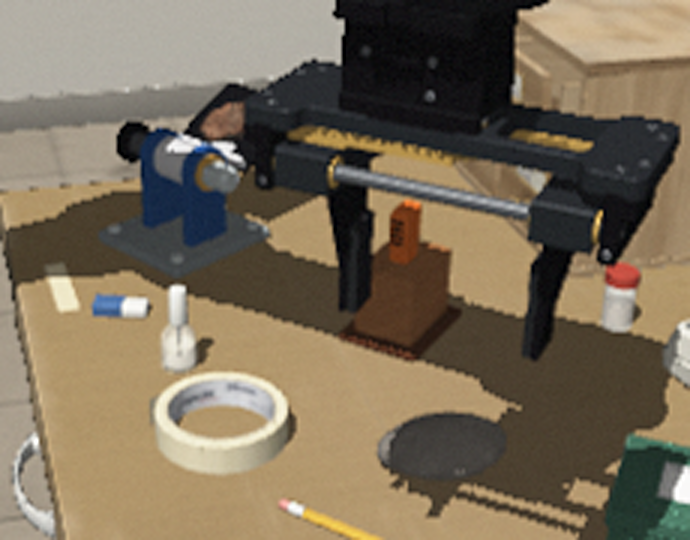

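View pics/top0z.png

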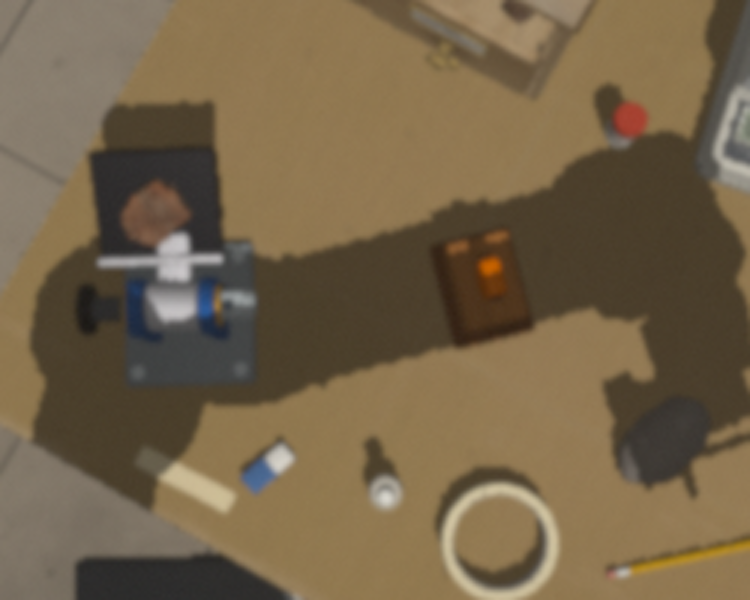

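View pics/scene0.png

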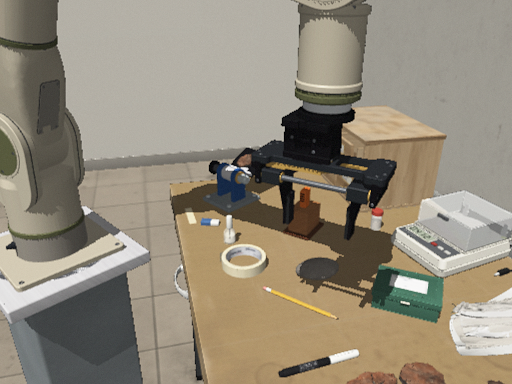

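View pics/wrist0.png

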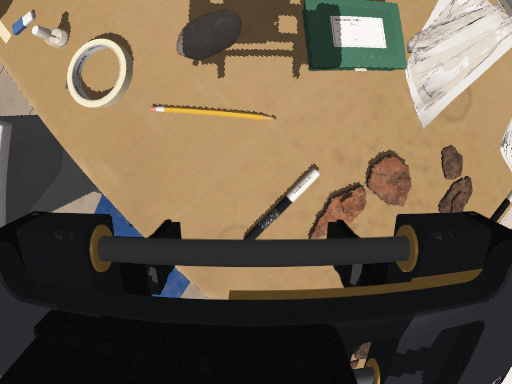

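```bash
python3 - <<'E'
from h import *
st=r.read_state(); print(np.round(R.from_quat(st['eef_rot']).as_matrix(),3)); print(r.camera_info('wrist'))
# top edges
def z(p): return (90+p[1]/3,130+p[0]/3)
a=atz('top',z((92,153)),.115);b=atz('top',z((215,147)),.115);print('board',a,b,np.degrees(np.arctan2(*(a-b)[[1,0]])))
a=atz('top',z((125,384)),.01);b=atz('top',z((255,382)),.01);print('base',a,b,np.degrees(np.arctan2(*(a-b)[[1,0]])))
P=[atz('top',z(p),.066) for p in ((432,245),(510,230),(532,328),(458,345))]
for i in range(4):
    d=P[i]-P[i-1]; print('block',P[i],np.linalg.norm(d),np.degrees(np.arctan2(d[1],d[0])))
print(sum(P)/4)
E
```

```text
[[ 0.     0.302 -0.953]
 [-0.    -0.953 -0.302]
 [-1.     0.    -0.   ]]
{'fx': 297.3186396354542, 'fy': 297.3186396354542, 'cx': 253.52578996200054, 'cy': 195.9993225875359, 'mount': array([[-6.40602047e-04, -2.41968062e-01,  9.70284003e-01,
        -1.37008557e-01],
       [ 9.99999706e-01, -5.64981322e-04,  5.19326735e-04,
         5.47896597e-05],
       [ 4.22531855e-04,  9.70284050e-01,  2.41968352e-01,
        -6.54934991e-02],
       [ 0.00000000e+00,  0.00000000e+00,  0.00000000e+00,
         1.00000000e+00]])}
board [ 0.57005739 -0.03741401  0.115     ] [ 0.57346893 -0.13169295  0.115     ] 92.07238063796964
base [ 0.39606464 -0.04103792  0.01      ] [ 0.39648303 -0.15035529  0.01      ] 90.21928607857308
block [ 0.50267625 -0.29844449  0.066     ] 0.0825376690432799 13.522015523391069
block [ 0.51400527 -0.36103527  0.066     ] 0.06360779548581535 -79.74046450199707
block [ 0.43522429 -0.37665287  0.066     ] 0.08031408667737988 -168.78701802208846
block [ 0.42242652 -0.31774337  0.066     ] 0.060283603965156154 102.25674505851084
[ 0.46858308 -0.338469    0.066     ]
```

```bash
python3 -m pendant '[{"translation":[2.26,2.9,0.9],"angular":[0,0,6.17],"hand":-1},{"translation":[2.26,2.9,0.9],"angular":[0,0,6.17],"hand":-1},{"translation":[2.26,2.9,0.9],"angular":[0,0,6.17],"hand":-1},{"translation":[2.26,2.9,0.9],"angular":[0,0,6.17],"hand":-1},{"translation":[2.26,2.9,0.9],"angular":[0,0,6.17],"hand":-1},{"translation":[2.26,2.9,0.9],"angular":[0,0,6.17],"hand":-1},{"translation":[2.26,2.9,0.9],"angular":[0,0,6.17],"hand":-1},{"translation":[2.26,2.9,0.9],"angular":[0,0,6.17],"hand":-1},{"translation":[2.26,2.9,0.9],"angular":[0,0,6.17],"hand":-1},{"translation":[2.26,2.9,0.9],"angular":[0,0,6.17],"hand":-1},{"translation":[2.26,2.9,0.9],"angular":[0,0,6.17],"hand":-1},{"translation":[2.26,2.9,0.9],"angular":[0,0,6.17],"hand":-1},{"translation":[0,0,0],"angular":[0,0,0],"hand":-1},{"translation":[0,0,0],"angular":[0,0,0],"hand":-1}]' 20
python3 - <<'E'
from h import *
st=r.read_state(); print(st['time'],np.round(st['ee_pos'],3),np.round(R.from_quat(st['eef_rot']).as_matrix(),3),st['width'],np.round(st['joint_positions'],2))
save('wrist','w1');save('top','t1')
Z=dict(easel=0,hole_zone=.0895,pin_head=.08,clip_grip=.095,clip_seat=.066,block=0)
for n in Z:
    for c in ('top','wrist'):
        for m in r.mark_of(c,n)[:2]:
            p=m['point']; print(n,c,np.round(p,1),round(m['confidence'],2),np.round(atz(c,p,Z[n],st if c=='wrist' else None),3))
E
```

```text
time: 2.9
ee_pos: [0.4603, -0.2474, 0.3557]
eef_rot: [0.493, 0.507, -0.493, 0.507]
ft_force: [-0.9, -0.6, -0.7]
width: 0.0006
2.9 [ 0.46  -0.247  0.356] [[ 0.     1.     0.029]
 [-0.     0.029 -1.   ]
 [-1.     0.     0.   ]] 0.0005520123807511657 [ 0.85  0.1  -0.48  1.53  0.05  1.53  0.4 ]
easel wrist [ 72.1 253.6] 0.81 [ 0.456 -0.096  0.   ]
hole_zone top [183.5 293.6] 0.2 [ 0.471 -0.343  0.09 ]
hole_zone wrist [ 91.  249.1] 0.94 [ 0.451 -0.138  0.09 ]
pin_head wrist [ 13.1 255.4] 0.8 [ 0.456 -0.022  0.08 ]
clip_seat top [186.2 295.3] 0.63 [ 0.467 -0.349  0.066]
clip_seat top [235.9 348.3] 0.27 [ 0.348 -0.471  0.066]
block top [185.4 289.5] 0.93 [ 0.476 -0.34   0.   ]
```

View pics/w1.png

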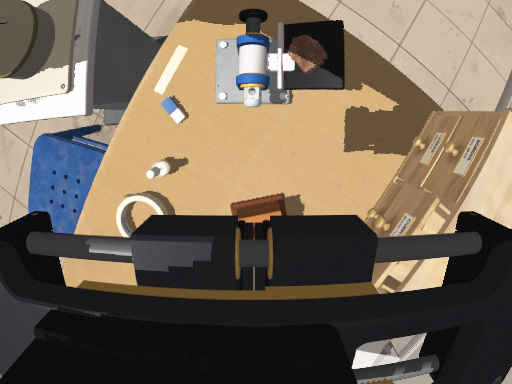

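```bash
python3 - <<'E'
import cv2
im=cv2.imread('pics/w1.png')[0:120,200:360]; cv2.imwrite('pics/w1z.png',cv2.resize(im,None,fx=5,fy=5,interpolation=cv2.INTER_CUBIC))
E
```

```text
(no output)
```

View pics/w1z.png

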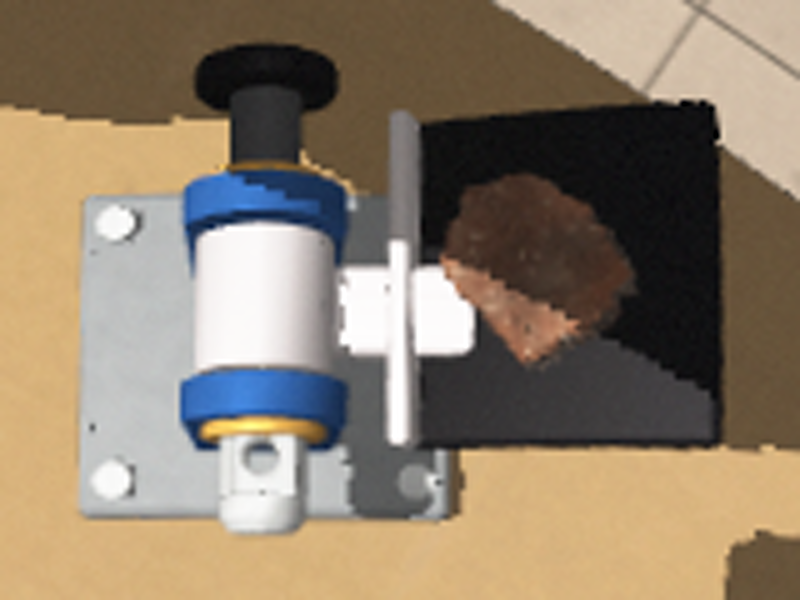

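```bash
python3 - <<'E'
from h import *
st=r.read_state()
w=lambda p,z: atz('wrist',(p[1]/5-.4,200+p[0]/5-.4),z,st)
def ang(p,q,z):
    a,b=w(p,z),w(q,z); d=a-b; print(np.round(a,4),np.round(b,4),np.linalg.norm(d),np.degrees(np.arctan2(d[1],d[0])))
ang((80,197),(80,515),.01); ang((455,515),(80,515),.01)
ang((718,105),(718,443),.115); ang((718,443),(405,443),.115)
print('hole',w((262,457),.0895),'sleeve end',w((262,532),.08),w((262,532),.085))
print('head',w((266,45),.1),w((266,45),.08))
print('head centre', w((266,75),.1))
print('collar', w((262,445),.09),w((262,435),.1))
E
```

```text
[ 0.3925 -0.0421  0.01  ] [ 0.396  -0.1496  0.01  ] 0.10759221810625742 91.8566883083675
[ 0.5166 -0.1463  0.01  ] [ 0.396  -0.1496  0.01  ] 0.12065955227108083 1.5730091005076587
[ 0.5717 -0.0359  0.115 ] [ 0.5722 -0.1302  0.115 ] 0.09424930791273807 90.26401368007238
[ 0.5722 -0.1302  0.115 ] [ 0.4907 -0.1363  0.115 ] 0.0817375530145464 4.307697664490435
hole [ 0.45468797 -0.13850701  0.0895    ] sleeve end [ 0.45518665 -0.15843059  0.08      ] [ 0.45522231 -0.15872147  0.085     ]
head [ 0.45255417 -0.02303405  0.1       ] [ 0.45227016 -0.01491389  0.08      ]
head centre [ 0.45281213 -0.03218706  0.1       ]
collar [ 0.4546009  -0.13527115  0.09      ] [ 0.45461411 -0.13376413  0.1       ]
```

```bash
python3 -m pendant '[{"translation":[-0.15,4.8,0],"angular":[0,0,0],"hand":-1},{"translation":[-0.15,4.8,0],"angular":[0,0,0],"hand":-1},{"translation":[-0.15,4.8,0],"angular":[0,0,0],"hand":-1},{"translation":[-0.15,4.8,0],"angular":[0,0,0],"hand":-1},{"translation":[-0.15,4.8,0],"angular":[0,0,0],"hand":-1},{"translation":[0,4.8,0],"angular":[0,0,0],"hand":-1},{"translation":[0,0,-4.6],"angular":[0,0,0],"hand":-1},{"translation":[0,0,-4.6],"angular":[0,0,0],"hand":-1},{"translation":[0,0,-4.6],"angular":[0,0,0],"hand":-1},{"translation":[0,0,-4.6],"angular":[0,0,0],"hand":-1},{"translation":[0,0,-4.6],"angular":[0,0,0],"hand":-1},{"translation":[0,0,-3],"angular":[0,0,0],"hand":-1},{"translation":[0,0,0],"angular":[0,0,0],"hand":-1},{"translation":[0,0,0],"angular":[0,0,0],"hand":-1}]' 20
python3 - <<'E'
from h import *
st=r.read_state(); print(st['time'],np.round(st['ee_pos'],4),np.round(st['ft_force'],1))
save('scene','s2')
E
```

```text
time: 5.0
ee_pos: [0.4528, 0.0405, 0.0964]
eef_rot: [0.493, 0.507, -0.493, 0.507]
ft_force: [0.8, 0.2, 0.5]
width: 0.0005
5.0 [0.4528 0.0405 0.0964] [0.8 0.2 0.5]
```

View pics/s2.png

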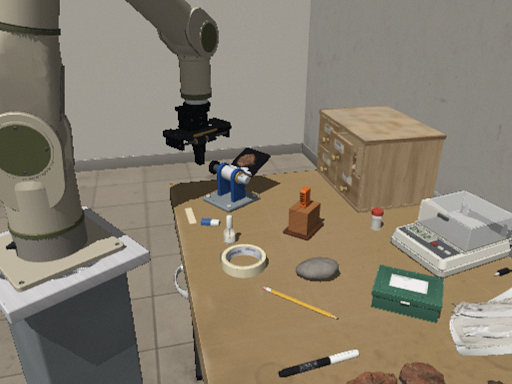

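```bash
python3 -m pendant '[{"translation":[0,-1.6,0],"angular":[0,0,0],"hand":-1},{"translation":[0,-1.6,0],"angular":[0,0,0],"hand":-1},{"translation":[0,-1.6,0],"angular":[0,0,0],"hand":-1},{"translation":[0,-0.4,0],"angular":[0,0,0],"hand":-1},{"translation":[0,-0.4,0],"angular":[0,0,0],"hand":-1},{"translation":[0,-0.4,0],"angular":[0,0,0],"hand":-1},{"translation":[0,-0.4,0],"angular":[0,0,0],"hand":-1},{"translation":[0,-0.4,0],"angular":[0,0,0],"hand":-1},{"translation":[0,-0.4,0],"angular":[0,0,0],"hand":-1},{"translation":[0,-0.3,0],"angular":[0,0,0],"hand":-1}]' 20
```

```text
time: 6.05
ee_pos: [0.4542, -0.0333, 0.0973]
eef_rot: [0.494, 0.507, -0.491, 0.508]
ft_force: [1.7, 5.3, 3.1]
width: 0.0006
```

```bash
python3 -m pendant '[{"translation":[0,-0.2,0],"angular":[0,0,0],"hand":-1},{"translation":[0,-0.2,0],"angular":[0,0,0],"hand":-1},{"translation":[0,-0.2,0],"angular":[0,0,0],"hand":-1}]'
python3 -m pendant '[{"translation":[0,-0.2,0],"angular":[0,0,0],"hand":-1},{"translation":[0,-0.1,0],"angular":[0,0,0],"hand":-1}]'
```

```text
time: 6.35
ee_pos: [0.4543, -0.035, 0.0973]
eef_rot: [0.494, 0.509, -0.489, 0.508]
ft_force: [0.6, 27.4, 5.5]
width: 0.0003
time: 6.55
ee_pos: [0.4543, -0.0351, 0.0973]
eef_rot: [0.494, 0.51, -0.488, 0.507]
ft_force: [-1.0, 35.5, 6.0]
width: 0.0002
```

```bash
python3 -m pendant '[{"translation":[0,2.5,0],"angular":[0,0,0],"hand":-1},{"translation":[0,1,4],"angular":[0,0,0],"hand":-1},{"translation":[0,0,4.8],"angular":[0,0,0],"hand":-1},{"translation":[0,0,4.8],"angular":[0,0,0],"hand":-1},{"translation":[0,0,4.8],"angular":[0,0,0],"hand":-1},{"translation":[0,-3,3],"angular":[0,0,0],"hand":-1},{"translation":[0,-4.9,0],"angular":[0,0,0],"hand":-1},{"translation":[0,-4.9,0],"angular":[0,0,0],"hand":-1},{"translation":[0,-4.9,0],"angular":[0,0,0],"hand":-1},{"translation":[0,-4.9,0],"angular":[0,0,0],"hand":-1},{"translation":[0,-2.9,0],"angular":[0,0,0],"hand":-1},{"translation":[0,0,0],"angular":[0,0,0],"hand":-1},{"translation":[0,0,0],"angular":[0,0,0],"hand":-1}]' 20
python3 - <<'E'
from h import *
st=r.read_state(); print(st['time'],np.round(st['ee_pos'],4),np.round(st['ft_force'],1))
im=save('wrist','w3')
cv2.imwrite('pics/w3z.png',cv2.cvtColor(cv2.resize(im[0:120,190:340],None,fx=5,fy=5,interpolation=cv2.INTER_CUBIC),cv2.COLOR_RGB2BGR))
save('scene','s3')
Z=dict(easel=0,hole_zone=.0895,pin_head=.08,clip_grip=.095,clip_seat=.066,block=0)
for n in Z:
    for c in ('scene','wrist'):
        for m in r.mark_of(c,n)[:1]:
            p=m['point']; print(n,c,np.round(p,1),round(m['confidence'],2),np.round(atz(c,p,Z[n],st if c=='wrist' else None),3))
E
```

```text
time: 7.85
ee_pos: [0.4528, -0.2634, 0.3102]
eef_rot: [0.493, 0.507, -0.493, 0.507]
ft_force: [-0.3, -0.1, -0.0]
width: 0.0003
7.85 [ 0.4528 -0.2634  0.3102] [-0.3 -0.1 -0. ]
easel scene [198.  233.2] 0.78 [ 0.466 -0.094  0.   ]
easel wrist [ 55.1 258.9] 0.98 [ 0.456 -0.093  0.   ]
hole_zone scene [175.4 248.7] 0.46 [ 0.465 -0.159  0.09 ]
hole_zone wrist [ 92.7 258.7] 0.59 [ 0.456 -0.161  0.09 ]
pin_head scene [167.7 221.1] 0.58 [ 0.463 -0.05   0.08 ]
pin_head wrist [  8.4 261.1] 0.76 [ 0.456 -0.048  0.08 ]
clip_seat scene [205.9 302.1] 0.64 [ 0.467 -0.343  0.066]
block scene [232.5 298. ] 0.61 [ 0.452 -0.347  0.   ]
block wrist [218.7 260.2] 0.57 [ 0.466 -0.346  0.   ]
```

View pics/w3z.png

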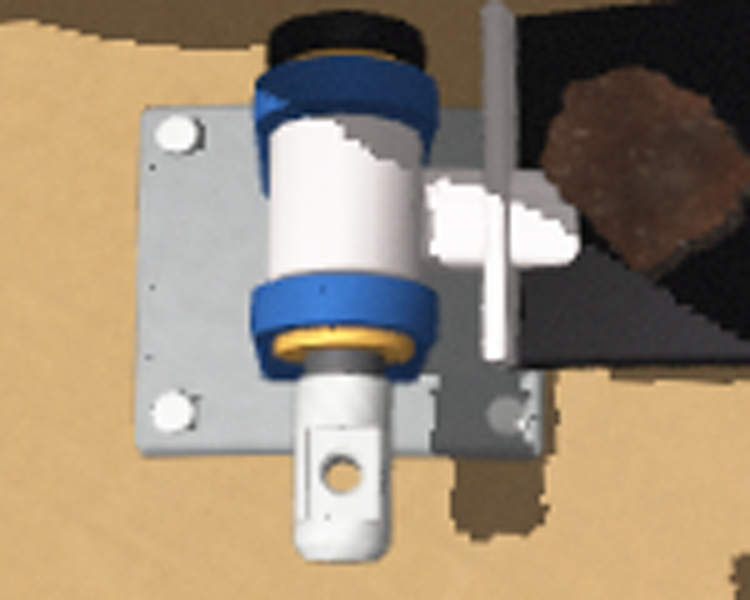

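```bash
python3 - <<'E'
from h import *
st=r.read_state()
w=lambda p,z: atz('wrist',(p[1]/5-.4,190+p[0]/5-.4),z,st)
print('hole mouth',w((341,474),.0895),'flat corners',[w(p,.0895).round(4) for p in ((306,426),(381,428),(379,521),(304,518))])
print('end',w((343,561),.08),'collar',w((343,335),.095), 'head back',w((348,12),.1))
print('pin dir', w((343,561),.08), w((347,40),.1))
for p in ((145,452),(140,107),(545,455)): print(w(p,.01))
im=cv2.imread('pics/s2.png')[160:250,270:340]; cv2.imwrite('pics/s2z.png',cv2.resize(im,None,fx=7,fy=6.6,interpolation=cv2.INTER_CUBIC))
E
```

```text
hole mouth [ 0.4545287  -0.16342379  0.0895    ] flat corners [array([ 0.4459, -0.152 ,  0.0895]), array([ 0.4637, -0.1519,  0.0895]), array([ 0.4639, -0.1745,  0.0895]), array([ 0.4461, -0.1743,  0.0895])]
end [ 0.45572983 -0.18403001  0.08      ] collar [ 0.45400796 -0.13036696  0.095     ] head back [ 0.45298436 -0.0484122   0.1       ]
pin dir [ 0.45572983 -0.18403001  0.08      ] [ 0.45293738 -0.05610595  0.1       ]
[ 0.39828053 -0.14998369  0.01      ]
[ 0.39290584 -0.04212863  0.01      ]
[ 0.51468874 -0.14717503  0.01      ]
```

View pics/s2z.png

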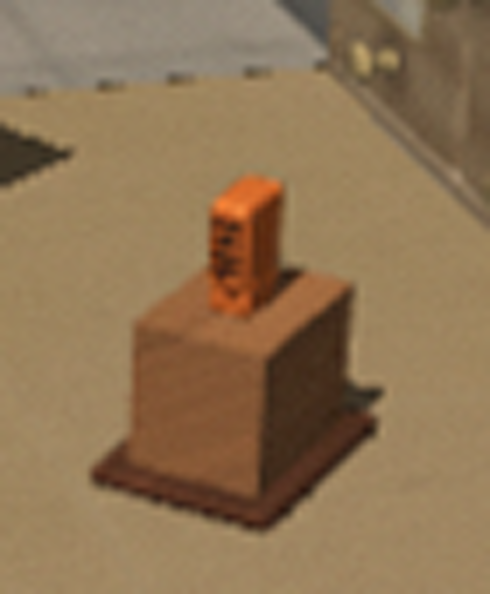

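```bash
python3 -m pendant '[{"translation":[0.4,-4.2,-0.5],"angular":[0,0,2.6],"hand":0.4},{"translation":[0.4,-4.2,-0.5],"angular":[0,0,2.6],"hand":0.4},{"translation":[0.4,-4.2,-0.5],"angular":[0,0,2.6],"hand":0.4},{"translation":[0.4,-4.2,-0.5],"angular":[0,0,2.6],"hand":0.4},{"translation":[0,0,0],"angular":[0,0,0],"hand":0.4},{"translation":[0,0,0],"angular":[0,0,0],"hand":0.4}]' 20
python3 - <<'E'
from h import *
st=r.read_state(); print(st['time'],np.round(st['ee_pos'],4),np.round(st['ft_force'],1))
im=save('wrist','w4')
cv2.imwrite('pics/w4z.png',cv2.cvtColor(cv2.resize(im[90:210,180:330],None,fx=5,fy=5,interpolation=cv2.INTER_CUBIC),cv2.COLOR_RGB2BGR))
save('top','t4')
Z=dict(hole_zone=.0895,clip_grip=.095,clip_seat=.066,block=0)
for n in Z:
    for c in ('top','wrist'):
        for m in r.mark_of(c,n)[:1]:
            p=m['point']; print(n,c,np.round(p,1),round(m['confidence'],2),np.round(atz(c,p,Z[n],st if c=='wrist' else None),3))
E
```

```text
time: 9.15
ee_pos: [0.4682, -0.4325, 0.2885]
eef_rot: [0.446, 0.55, -0.445, 0.549]
ft_force: [0.8, 0.9, -0.1]
width: 0.0405
9.15 [ 0.4682 -0.4325  0.2885] [ 0.8  0.9 -0.1]
hole_zone top [189.3 212.3] 0.82 [ 0.46  -0.153  0.09 ]
clip_grip top [184.2 294. ] 0.54 [ 0.469 -0.343  0.095]
clip_grip wrist [103.2 270.1] 0.94 [ 0.467 -0.342  0.095]
clip_seat top [184.8 291.1] 0.65 [ 0.47  -0.339  0.066]
clip_seat wrist [104.4 273.6] 0.96 [ 0.473 -0.341  0.066]
block top [184.1 286.6] 0.71 [ 0.48  -0.333  0.   ]
block wrist [109.5 264.9] 0.69 [ 0.466 -0.345  0.   ]
```

View pics/w4.png

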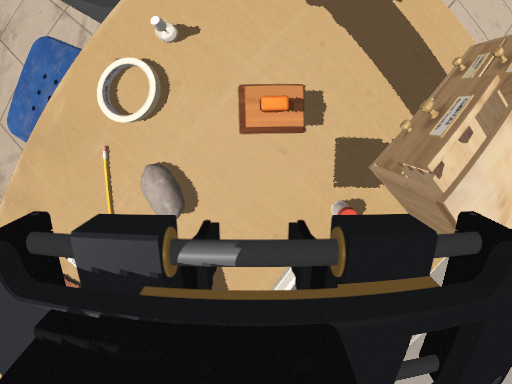

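View pics/w4z.png

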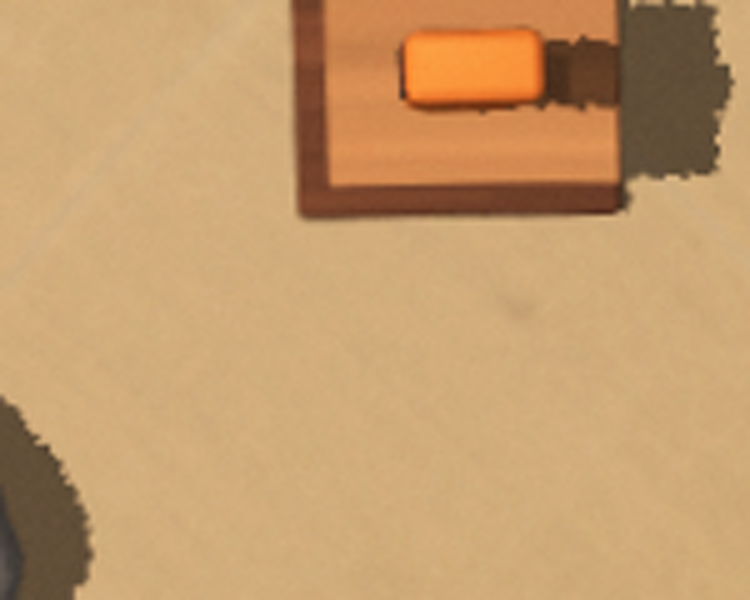

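```bash
python3 - <<'E'
from h import *
st=r.read_state()
w=lambda p,z: atz('wrist',(90+p[1]/5-.4,180+p[0]/5-.4),z,st)
C=[w(p,.112) for p in ((403,30),(545,30),(545,105),(405,105))]
for i in range(4):
    d=C[i]-C[i-1]; print(C[i].round(4),np.linalg.norm(d).round(4),np.degrees(np.arctan2(d[1],d[0])).round(1))
print('centre',sum(C)/4, st['width'],np.degrees(np.arctan2(*R.from_quat(st['eef_rot']).as_matrix()[[1,0],1])))
B=[w(p,.066) for p in ((327,185),(620,183),(620,0),(323,0))]
for i in range(4):
    d=B[i]-B[i-1]; print(B[i].round(4),np.linalg.norm(d).round(4),np.degrees(np.arctan2(d[1],d[0])).round(1))
E
```

```text
[ 0.4554 -0.3374  0.112 ] 0.016 103.6
[ 0.4844 -0.3308  0.112 ] 0.0298 12.9
[ 0.4878 -0.3464  0.112 ] 0.016 -77.7
[ 0.4591 -0.3529  0.112 ] 0.0294 -167.2
centre [ 0.47168914 -0.34188051  0.112     ] 0.06080061805339981 12.032830476026232
[ 0.4455 -0.3737  0.066 ] 0.0451 -76.9
[ 0.5147 -0.3577  0.066 ] 0.071 13.0
[ 0.505  -0.3137  0.066 ] 0.045 102.5
[ 0.4352 -0.3298  0.066 ] 0.0716 -167.1
```

```bash
python3 -m pendant '[{"translation":[0.17,4.53,0],"angular":[0,0,0.5],"hand":0.4},{"translation":[0.18,4.53,0],"angular":[0,0,0.3],"hand":0.4},{"translation":[0,0,-4],"angular":[0,0,0],"hand":0.4},{"translation":[0,0,-4],"angular":[0,0,0],"hand":0.4},{"translation":[0,0,-4],"angular":[0,0,0],"hand":0.4},{"translation":[0,0,-4],"angular":[0,0,0],"hand":0.4},{"translation":[0,0,-2.75],"angular":[0,0,0],"hand":0.4},{"translation":[0,0,0],"angular":[0,0,0],"hand":0.4},{"translation":[0,0,0],"angular":[0,0,0],"hand":0.4}]' 20
python3 -m pendant '[{"translation":[0,0,0],"angular":[0,0,0],"hand":-1},{"translation":[0,0,0],"angular":[0,0,0],"hand":-1},{"translation":[0,0,0],"angular":[0,0,0],"hand":-1},{"translation":[0,0,0],"angular":[0,0,0],"hand":-1},{"translation":[0,0,0],"angular":[0,0,0],"hand":-1},{"translation":[0,0,0],"angular":[0,0,0],"hand":-1}]' 35
```

```text
time: 10.55
ee_pos: [0.4723, -0.3413, 0.1029]
eef_rot: [0.441, 0.553, -0.441, 0.553]
ft_force: [0.6, -0.5, 0.5]
width: 0.061
time: 11.15
ee_pos: [0.4721, -0.3414, 0.1024]
eef_rot: [0.441, 0.553, -0.441, 0.553]
ft_force: [-0.3, 0.4, 4.2]
width: 0.0294
```

```bash
python3 -m pendant '[{"translation":[0,0,2],"angular":[0,0,0],"hand":-1},{"translation":[0,0,3],"angular":[0,0,0],"hand":-1},{"translation":[0,0,3.5],"angular":[0,0,0],"hand":-1},{"translation":[0,0,3],"angular":[0,0,0],"hand":-1},{"translation":[0,0,0],"angular":[0,0,-5.6],"hand":-1},{"translation":[0,0,0],"angular":[0,0,-5.6],"hand":-1},{"translation":[0,0,0],"angular":[0,0,0],"hand":-1},{"translation":[0,0,0],"angular":[0,0,0],"hand":-1}]' 35
python3 - <<'E'
from h import *
st=r.read_state(); print(st['time'],np.round(st['ee_pos'],4),st['width'],np.degrees(np.arctan2(*R.from_quat(st['eef_rot']).as_matrix()[[1,0],1])))
im=save('scene','s5')
save('wrist','w5')
for n in ('clip_tip','clip_seat','clip_grip'):
    print(n,r.mark_of('scene',n)[:1])
T=np.array(st['ee_pos'])
for dz in (-.0074,-.0364,-.0909): print(proj('scene',T+[0,0,dz]))
cv2.imwrite('pics/s5z.png',cv2.cvtColor(cv2.resize(im[110:230,250:370],None,fx=5,fy=5,interpolation=cv2.INTER_CUBIC),cv2.COLOR_RGB2BGR))
E
```

```text
time: 11.95
ee_pos: [0.4718, -0.3411, 0.2167]
eef_rot: [0.492, 0.508, -0.492, 0.508]
ft_force: [0.5, -0.4, -1.7]
width: 0.0297
11.95 [ 0.4718 -0.3411  0.2167] 0.029746092088807304 1.7879857831059485
clip_tip [{'point': [185.0, 305.2], 'confidence': 0.73}]
clip_seat [{'point': [242.6, 227.2], 'confidence': 0.72}]
clip_grip [{'point': [147.5, 308.5], 'confidence': 0.59}]
(np.float64(148.88713326254373), np.float64(305.84668960378616))
(np.float64(160.7946426388889), np.float64(305.17563056182047))
(np.float64(182.39623375862766), np.float64(303.9582523021363))
```

View pics/s5z.png

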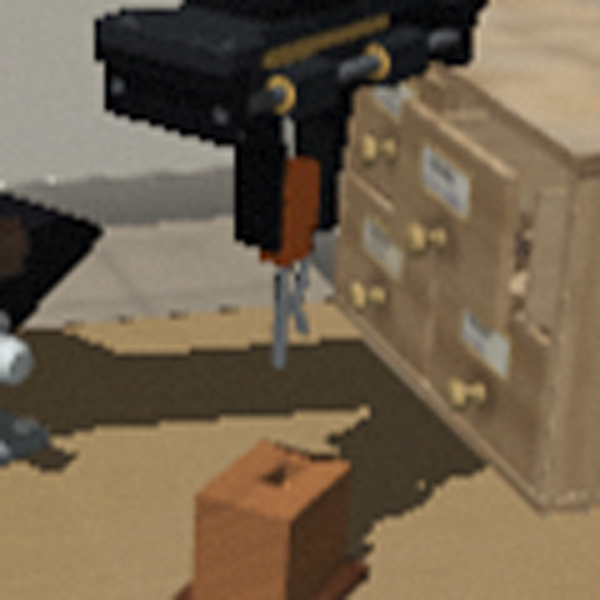

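View pics/w5.png

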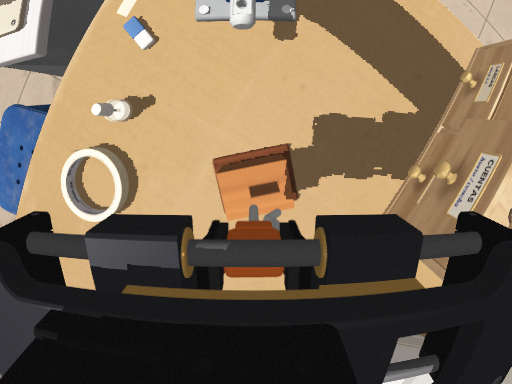

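```bash
python3 - <<'E'
import cv2
im=cv2.imread('pics/w5.png')[170:300,190:330]; cv2.imwrite('pics/w5z.png',cv2.resize(im,None,fx=5.5,fy=4.5,interpolation=cv2.INTER_CUBIC))
im=cv2.imread('pics/s5.png')[135:190,295:325]; cv2.imwrite('pics/s5y.png',cv2.resize(im,None,fx=10,fy=10,interpolation=cv2.INTER_CUBIC))
E
```

```text
(no output)
```

View pics/w5z.png

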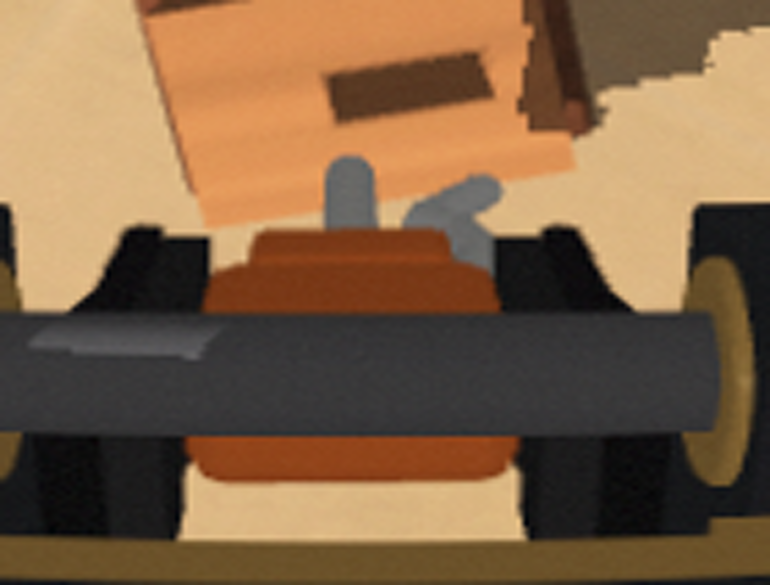

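View pics/s5y.png

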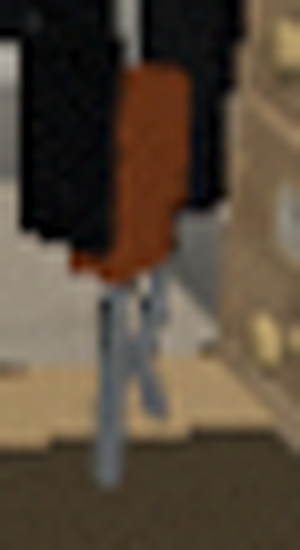

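```bash
python3 - <<'E'
from h import *
st=r.read_state(); T=np.array(st['ee_pos']); M=R.from_quat(st['eef_rot']).as_matrix(); print(T)
for z in (T[2]-.0874,):
    p=atz('wrist',(209.2,253.4),z,st); print('tip',p,'rel tool',M.T@(p-T))
# predicted projections of nominal tip and handle corners
print(proj('wrist',T-[0,0,.0874],st))
# handle nearest edges top: +y edge at nose z
for y in (.008,): print('nose lower edge',proj('wrist',T+M@np.array([.0364,0,-y]),st), 'handle top back edge -y', proj('wrist',T+M@np.array([-.0096,0,y]),st))
# scene tip
print('scene tip', atz('scene',(135+470/10-.45,295+108/10-.45),T[2]-.0874))
E
```

```text
[ 0.47192943 -0.34119647  0.21690124]
tip [ 0.47172309 -0.34242813  0.12950124] rel tool [ 0.08739969 -0.00023173  0.00124919]
(np.float64(207.7061553798657), np.float64(253.70737325312209))
nose lower edge (np.float64(218.41570039470378), np.float64(253.68881049378317)) handle top back edge -y (np.float64(278.7794580770758), np.float64(253.69152759499016))
scene tip [ 0.47147733 -0.34540369  0.12950124]
```

```bash
python3 -m pendant '[{"translation":[-0.34,3.58,0],"angular":[0,0,0],"hand":-1},{"translation":[-0.34,3.58,0],"angular":[0,0,0],"hand":-1},{"translation":[-0.34,3.58,0],"angular":[0,0,0],"hand":-1},{"translation":[-0.34,3.58,0],"angular":[0,0,0],"hand":-1},{"translation":[-0.35,3.58,0],"angular":[0,0,0],"hand":-1},{"translation":[0,0,-1.5],"angular":[0,0,0],"hand":-1},{"translation":[0,0,-1],"angular":[0,0,0],"hand":-1},{"translation":[0,0,0],"angular":[0,0,0],"hand":-1},{"translation":[0,0,0],"angular":[0,0,0],"hand":-1}]' 35
python3 - <<'E'
from h import *
st=r.read_state(); print(st['time'],np.round(st['ee_pos'],4),np.round(st['ft_force'],1))
im=save('wrist','w6'); s=save('scene','s6')
cv2.imwrite('pics/w6z.png',cv2.cvtColor(cv2.resize(im[150:250,200:310],None,fx=6,fy=6,interpolation=cv2.INTER_CUBIC),cv2.COLOR_RGB2BGR))
cv2.imwrite('pics/s6z.png',cv2.cvtColor(cv2.resize(s[130:220,200:300],None,fx=6,fy=6,interpolation=cv2.INTER_CUBIC),cv2.COLOR_RGB2BGR))
E
```

```text
time: 13.1
ee_pos: [0.4548, -0.163, 0.192]
eef_rot: [0.493, 0.507, -0.493, 0.506]
ft_force: [0.1, -0.2, -0.9]
width: 0.0302
13.1 [ 0.4548 -0.163   0.192 ] [ 0.1 -0.2 -0.9]
```

View pics/w6z.png

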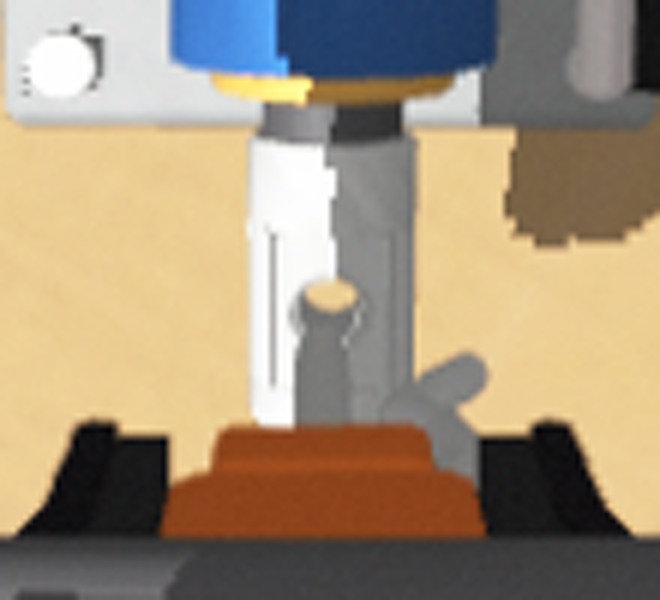

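View pics/s6z.png

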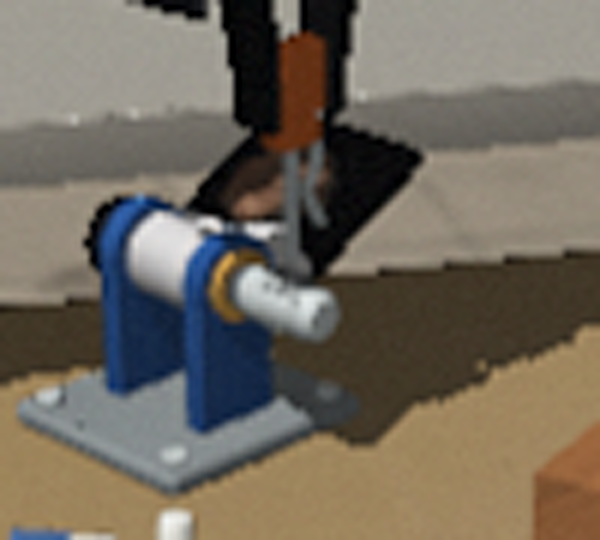

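```bash
python3 - <<'E'
from h import *
st=r.read_state(); T=np.array(st['ee_pos'])
w=lambda c,rw,z: atz('wrist',(150+rw/6-.42,200+c/6-.42),z,st)
print('hole',w(329,310,.0895),w(327,308,.0895)); 
print('tipc',w(324,312+25,T[2]-.0874), T)
E
```

```text
hole [ 0.45570274 -0.16180964  0.0895    ] [ 0.45541649 -0.16152896  0.0895    ]
tipc [ 0.45499196 -0.16132372  0.10501695] [ 0.45508297 -0.16291031  0.19241695]
```

```bash
python3 -m pendant '[{"translation":[0.05,-0.02,-0.8],"angular":[0,0,0],"hand":-1},{"translation":[0,0,-0.4],"angular":[0,0,0],"hand":-1},{"translation":[0,0,-0.3],"angular":[0,0,0],"hand":-1},{"translation":[0,0,-0.3],"angular":[0,0,0],"hand":-1},{"translation":[0,0,0],"angular":[0,0,0],"hand":-1}]' 40
```

```text
time: 13.7
ee_pos: [0.4552, -0.1623, 0.1736]
eef_rot: [0.493, 0.507, -0.493, 0.507]
ft_force: [-0.0, 0.8, -1.5]
width: 0.0294
```

```bash
python3 -m pendant '[{"translation":[0,0,-0.4],"angular":[0,0,0],"hand":-1},{"translation":[0,0,-0.4],"angular":[0,0,0],"hand":-1},{"translation":[0,0,-0.3],"angular":[0,0,0],"hand":-1},{"translation":[0,0,0],"angular":[0,0,0],"hand":-1}]' 50
python3 - <<'E'
from h import *
st=r.read_state(); im=save('wrist','w7')
cv2.imwrite('pics/w7z.png',cv2.cvtColor(cv2.resize(im[150:250,200:310],None,fx=6,fy=6,interpolation=cv2.INTER_CUBIC),cv2.COLOR_RGB2BGR))
E
```

```text
time: 14.1
ee_pos: [0.4552, -0.1623, 0.1626]
eef_rot: [0.493, 0.507, -0.493, 0.507]
ft_force: [0.5, -0.6, -1.5]
width: 0.0295
```

View pics/w7z.png

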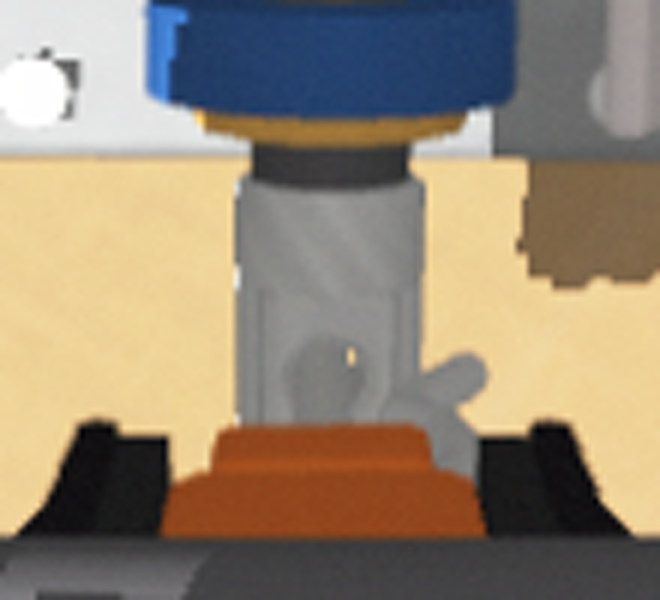

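```bash
python3 -m pendant '[{"translation":[0.04,0,-0.4],"angular":[0,0,0],"hand":-1},{"translation":[0,0,-0.4],"angular":[0,0,0],"hand":-1},{"translation":[0,0,-0.4],"angular":[0,0,0],"hand":-1}]' 60
python3 -m pendant '[{"translation":[0,0,-0.3],"angular":[0,0,0],"hand":-1},{"translation":[0,0,-0.3],"angular":[0,0,0],"hand":-1},{"translation":[0,0,-0.3],"angular":[0,0,0],"hand":-1}]' 60
```

```text
time: 14.45
ee_pos: [0.4561, -0.1625, 0.1509]
eef_rot: [0.493, 0.507, -0.493, 0.507]
ft_force: [1.9, 0.2, -0.2]
width: 0.0295
time: 14.75
ee_pos: [0.4565, -0.1624, 0.1422]
eef_rot: [0.493, 0.507, -0.492, 0.508]
ft_force: [4.5, -0.0, 0.4]
width: 0.0296
```

```bash
python3 -m pendant '[{"translation":[0,0,-0.3],"angular":[0,0,0],"hand":-1},{"translation":[0,0,-0.3],"angular":[0,0,0],"hand":-1},{"translation":[0,0,-0.2],"angular":[0,0,0],"hand":-1}]' 60
python3 -m pendant '[{"translation":[0,0,-0.2],"angular":[0,0,0],"hand":-1},{"translation":[0,0,-0.2],"angular":[0,0,0],"hand":-1},{"translation":[0,0,-0.2],"angular":[0,0,0],"hand":-1}]' 60
```

```text
time: 15.05
ee_pos: [0.4558, -0.1623, 0.1337]
eef_rot: [0.493, 0.507, -0.493, 0.507]
ft_force: [3.8, -0.1, -0.5]
width: 0.0297
time: 15.35
ee_pos: [0.4552, -0.1624, 0.1277]
eef_rot: [0.493, 0.507, -0.493, 0.507]
ft_force: [1.5, 0.8, -0.2]
width: 0.0298
```

```bash
python3 -m pendant '[{"translation":[0,0,-0.2],"angular":[0,0,0],"hand":-1},{"translation":[0,0,-0.2],"angular":[0,0,0],"hand":-1},{"translation":[0,0,0],"angular":[0,0,0],"hand":-1}]' 60
python3 - <<'E'
from h import *
im=save('wrist','w8'); s=save('scene','s8')
cv2.imwrite('pics/w8z.png',cv2.cvtColor(cv2.resize(im[150:250,200:310],None,fx=6,fy=6,interpolation=cv2.INTER_CUBIC),cv2.COLOR_RGB2BGR))
cv2.imwrite('pics/s8z.png',cv2.cvtColor(cv2.resize(s[130:220,200:300],None,fx=6,fy=6,interpolation=cv2.INTER_CUBIC),cv2.COLOR_RGB2BGR))
E
```

```text
time: 15.65
ee_pos: [0.4556, -0.1624, 0.1256]
eef_rot: [0.492, 0.507, -0.493, 0.507]
ft_force: [-6.9, 3.3, 21.5]
width: 0.0295
```

View pics/w8z.png

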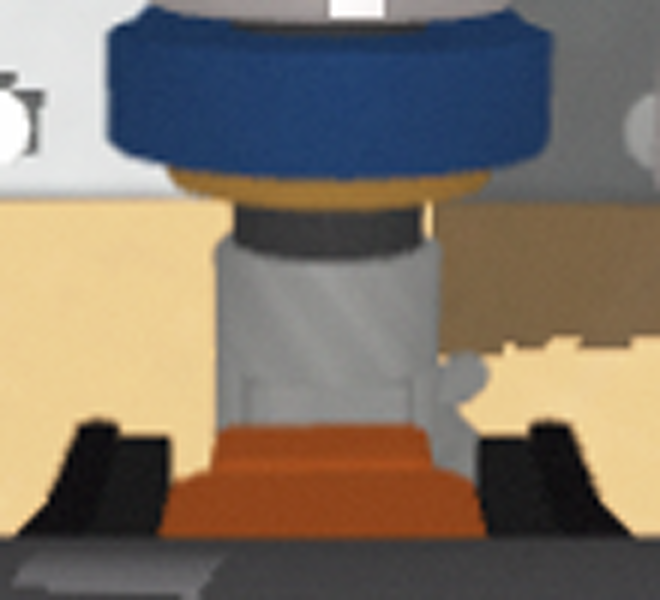

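View pics/s8z.png

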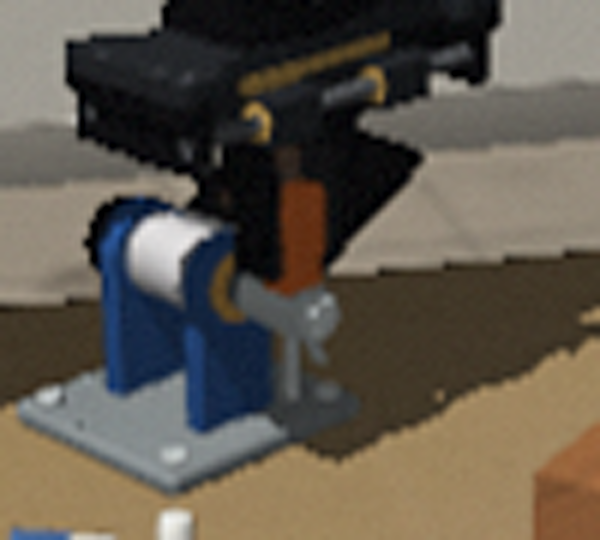

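```bash
python3 -m pendant '[{"translation":[0,0,0.15],"angular":[0,0,0],"hand":-1},{"translation":[0,0,0],"angular":[0,0,0],"hand":0.2},{"translation":[0,0,0],"angular":[0,0,0],"hand":0.2},{"translation":[0,0,0],"angular":[0,0,0],"hand":0.2},{"translation":[0,0,0],"angular":[0,0,0],"hand":0.2},{"translation":[0,0,0],"angular":[0,0,0],"hand":0.2}]' 20
python3 -m pendant '[{"translation":[0,0,1.5],"angular":[0,0,0],"hand":0.2},{"translation":[0,0,3],"angular":[0,0,0],"hand":0.2},{"translation":[0,0,4],"angular":[0,0,0],"hand":0.2},{"translation":[0,-3,4],"angular":[0,0,0],"hand":0.2},{"translation":[0,-4.5,2],"angular":[0,0,0],"hand":0.2},{"translation":[0,-2,0],"angular":[0,0,0],"hand":0.2},{"translation":[0,0,0],"angular":[0,0,0],"hand":0.2},{"translation":[0,0,0],"angular":[0,0,0],"hand":0.2}]' 20
python3 - <<'E'
from h import *
st=r.read_state()
im=save('wrist','w9'); s=save('scene','s9'); save('top','t9')
cv2.imwrite('pics/w9z.png',cv2.cvtColor(cv2.resize(im[0:130,180:320],None,fx=5,fy=4.5,interpolation=cv2.INTER_CUBIC),cv2.COLOR_RGB2BGR))
cv2.imwrite('pics/s9z.png',cv2.cvtColor(cv2.resize(s[140:220,200:300],None,fx=7,fy=7,interpolation=cv2.INTER_CUBIC),cv2.COLOR_RGB2BGR))
for n,z in dict(clip_grip=.1185,clip_seat=.0895,clip_tip=.035).items():
    for c in('scene','wrist'):
        for m in r.mark_of(c,n)[:1]: print(n,c,np.round(m['point'],1),round(m['confidence'],2),atz(c,m['point'],z,st if c=='wrist' else None).round(4))
E
```

```text
time: 16.35
ee_pos: [0.4557, -0.1624, 0.1254]
eef_rot: [0.493, 0.507, -0.493, 0.507]
ft_force: [-0.4, 1.1, -0.5]
width: 0.0509
time: 17.15
ee_pos: [0.4556, -0.2569, 0.2696]
eef_rot: [0.493, 0.508, -0.493, 0.506]
ft_force: [0.2, 0.5, -0.8]
width: 0.0525
clip_grip scene [177.9 248.4] 0.59 [ 0.4072 -0.219   0.1185]
clip_grip wrist [ 96.7 256.7] 0.68 [ 0.4558 -0.1653  0.1185]
clip_seat scene [177.1 246.8] 0.73 [ 0.4538 -0.1638  0.0895]
clip_seat wrist [ 96.9 254.2] 0.82 [ 0.4533 -0.1629  0.0895]
clip_tip scene [197.1 250.2] 0.54 [ 0.4549 -0.1754  0.035 ]
```

View pics/w9z.png

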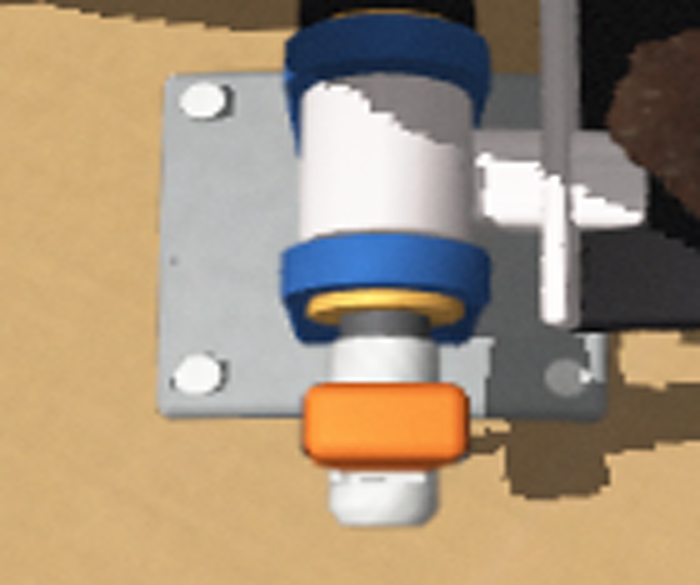

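View pics/s9z.png

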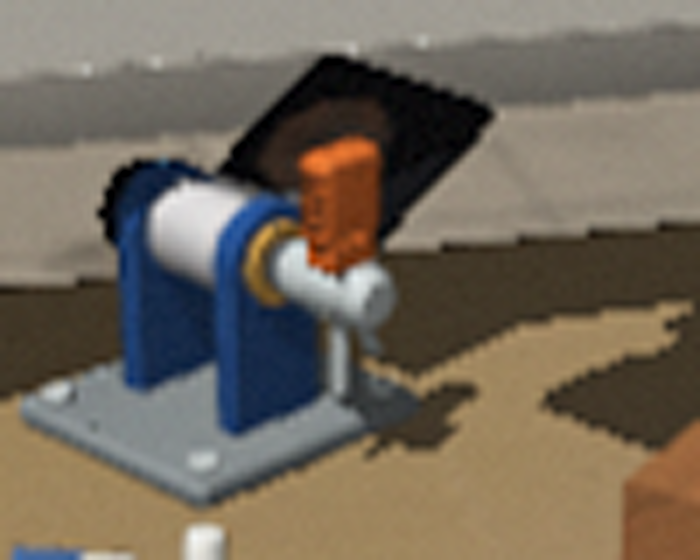

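View pics/s9.png

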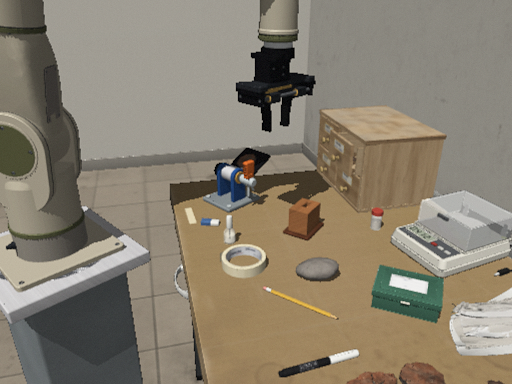

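```bash
python3 - <<'E'
from h import *
st=r.read_state(); print(st['time'])
w=lambda c,rw,z: atz('wrist',(rw/4.5-.39,180+c/5-.4),z,st)
print('end',w(385,526,.08),'collar',w(385,293,.095))
a,b=w(303,390,.1355),w(468,390,.1355); print('handle width at z.1355',np.linalg.norm(a-b), 'centre',w(386,425,.1355))
s=lambda c,rw:np.array((140+rw/7-.43,200+c/7-.43))
c=np.array([.4557,-.163,0]); th=np.radians(1.7); X=np.array([np.cos(th),np.sin(th),0]);Y=np.array([-np.sin(th),np.cos(th),0])
for z,hx,n in((.1355,.015,'top'),(.1015,.015,'handle bottom'),(.0895,.011,'nose')):
    for sx in(-1,1):
        q=proj('scene',c+[0,0,z]+sx*hx*X-.008*Y); print(n,sx,((q[0]-140+.43)*7,(q[1]-200+.43)*7))
E
```

```text
17.6
end [ 0.45692517 -0.18413187  0.08      ] collar [ 0.45522261 -0.12925619  0.095     ]
handle width at z.1355 0.029781106048680443 centre [ 0.45601093 -0.16479598  0.1355    ]
top -1 (np.float64(162.0638047117134), np.float64(318.73271345678063))
top 1 (np.float64(140.9238578375962), np.float64(376.29866945742754))
handle bottom -1 (np.float64(248.2700291152911), np.float64(319.30383546001127))
handle bottom 1 (np.float64(225.91223843739783), np.float64(376.12817616817455))
nose -1 (np.float64(275.08371236471913), np.float64(327.1580928081708))
nose 1 (np.float64(258.3854407786378), np.float64(368.63922177648936))
```

```bash
python3 - <<'E'
from bench import r
print(r.read_state()['time']); r.close_job()
E
```

```text
17.6
the job is handed in; nothing more can be done
```

The clevis pin is fully home, the clip is down through its cross-hole, and I handed the job in at 17.6 s. `close_job` gives no verdict, so what follows is from my own checks.

- **Pin:** I pushed it by the black head until it met the hard stop, at about 35 N with no further travel. After the clip was fitted, the sleeve end still measured y = -0.184 m, the same as before, so the pin has not moved back.
- **Clip:** I gripped it across the 30 mm of the handle, lifted it out of the block and lined the leg up with the hole using the wrist camera. The leg went in first time, so I did not need to search for the hole by feel. I pressed until the nose met the flat at about 21 N, at the height expected for fully seated, then let go and backed off.
- **Final pictures:** The handle height, the nose and the roughly 30 mm handle width match the fully-down geometry to within a few millimetres. Both legs show below the shank, the gripper is clear, and the bottle, vial and stone stand where they were.

**Checks that disagreed or fell short:**
- I did not catch the 5 to 15 N downward snap. I only sampled the force every few rows and saw a sideways load that rose to 4.5 N and then faded. That the sprung leg snapped round rests on this, the seated depth and the pictures.
- One detector result for `clip_grip` in the scene camera came out about 7 cm off. The wrist camera and the `clip_seat` results contradicted it, so I discarded it.

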